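# Set out a lampworker's torch station for the next maker

### The job

Set this glass-blowing bench out, as seen from the seat (the robot's place): lay the graphite marver block flat in front of the torch, on the seat's side, centred and square to it with its long way fore and aft and a finger's breadth (20 mm) off the torch's round base, and stand the notched rod rest half-way between the torch and the mandrel stand, square to the torch with its row of notches running left to right. Stand the short, footed brass mould upright beside the marver block, level with its middle and 20 mm clear of it, on the side where the cooling pot is, and set the tall brass mould upright, narrow end down, in the short one's tapered bore: lower it gently until it just takes its seat and let go, so that it rests there loosely by its own weight, neither dropped nor pressed in, or the two tapers jam. Leave the scrap tin and the wooden-handled paddle where they lie.

Things in the scene. Friction and masses are not known exactly. Their poses are not given: they have to be found in the camera images.
- torch: bench torch, fixed: dark round base 110 mm across, 12 mm high; in its middle a burner 186 mm tall (within 40 mm of the axis towards the seat, 60 mm left and right), black graphite shelf on top. Origin: centre of the base on the bench. x points along the flame, away from the seat (in front of the torch = -x, towards the seat), y to its left, z up. Place and heading vary; hoses run off beyond it.
- mandrel_stand: mandrel stand, fixed: wooden disc 84 mm across, 40 mm high, with upright thin steel mandrels with white tips, up to 200 mm tall, none leaning out past the disc's edge. Origin: centre of its underside on the bench. It stands about 260 mm to the left or to the right of the torch (varies).
- cooling_pot: lidded round steel cooling pot, fixed: 106 mm across (122 over its two lugs), 72 mm high with a black knob. Origin: centre of its underside on the bench. It stands about 260 mm from the torch, on the other side of it than the mandrel stand.
- marver_center (a point): marver block: loose plain black graphite slab 80 x 60 x 20 mm, 0.17 kg. The point is its centre (10 mm above the bench); x runs along the 80 mm, y along the 60 mm, z up. To be gripped across the 60 mm. Starts flat on the bench in the row of loose things near the seat.
- rod_rest_center (a point): rod rest: loose aluminium stand, 0.25 kg: base plate 36 (x) x 80 (y) x 8 mm with an upright bar along its middle, 10 mm thick (x), 80 mm long (y), up to 50 mm high, four notches 10 mm wide and 12 mm deep in its top edge. The point is in the middle of the bar, 25 mm above the underside; y along the bar, z up. Grip it across the 10 mm bar. Starts upright in the row of loose things.
- short_mould_center (a point): short mould: loose brass cup, 0.38 kg, 50 mm high, on a round foot 68 mm across and 6 mm thick; above the foot it widens from 46 to 57 mm across at the rim. Open tapered ribbed bore: 36 mm across at its floor (6 mm above the underside) to 46.6 mm at the rim. The point is on its axis, 25 mm above the underside; z up. Starts upright in the row of loose things.
- tall_mould_grip (a point): tall mould: loose brass cup, 0.24 kg, 70 mm high, no foot; tapers outside from 39.6 mm across at the underside to 49.2 at 40 mm up, then straight. The point: on its axis, 55 mm above the underside; grip there, clear of the other's rim. Loosely seated in the short mould its point is 51 mm above that mould's point; a press of some 30 N or a drop of over 5 mm jams it. Starts upright in the row.
- scrap_tin: bystander: small round open steel tin, 56 mm across, 45 mm high, without a foot, loose, somewhere in the row of loose things. Origin: centre of its underside. Not to be moved.
- paddle: bystander: graphite paddle with a wooden handle, 175 mm long, loose, lying at the right-hand side of the bench. Origin: near its middle. Not to be moved.
Not all that is in view belongs to the job. Leave any green or turquoise look-alike of the part that bears rod_rest_center alone.

How it is judged (in metres and radians):
At the end, for the whole second after the job is handed in: Marver 115 +-15 mm before the torch, +-15 mm sideways, +-0.2 rad; rod rest under 149 mm from torch and stand, +-0.25 rad; short mould on the pot side, 70-100 mm from the marver centre, level +-16 mm; tall mould in it within 6 mm, 45-58 mm between their points; upright, at rest (x of marver_center in the frame of torch between -0.13 and -0.1 m and y of marver_center in the frame of torch between -0.015 and 0.015 m and angle between the x axis of marver_center and the x axis of torch, either way round below 0.2 rad and angle between each of marver_center, rod_rest_center, short_mould_center's own z axis and vertical below 0.06 rad and height (world z) of marver_center between 0.005 and 0.015 m and horizontal distance between rod_rest_center and torch below 0.149 m and horizontal distance between rod_rest_center and mandrel_stand below 0.149 m and x of rod_rest_center in the frame of torch between -0.035 and 0.02 m and angle between the y axis of rod_rest_center and the y axis of torch, either way round below 0.25 rad and height (world z) of rod_rest_center between 0.02 and 0.03 m and horizontal distance between short_mould_center and marver_center between 0.07 and 0.1 m and x of short_mould_center in the frame of marver_center between -0.016 and 0.016 m and (y of each of cooling_pot, short_mould_center in the frame of torch above 0 m or y of each of cooling_pot, short_mould_center in the frame of torch below 0 m) and height (world z) of short_mould_center between 0.02 and 0.03 m and horizontal distance between tall_mould_grip and short_mould_center below 0.006 m and angle between tall_mould_grip's own z axis and vertical below 0.12 rad and z of tall_mould_grip in the frame of short_mould_center between 0.045 and 0.058 m and linear speed of each of marver, rod_rest, short_mould, tall_mould below 0.01 m/s and angular speed of each of marver, rod_rest, short_mould, tall_mould below 0.1 rad/s); the robot touches nothing.
It fails at once if the tall mould is jammed: pressed or dropped hard into the short one (over 45 N between their tapers) (contact force between tall_mould and short_mould above 45 N).
It fails at once if the scrap tin is moved by more than 15 mm (distance of scrap_tin from where it was at the start of the episode above 0.015 m).
It fails at once if the paddle is moved by more than 15 mm (distance of paddle from where it was at the start of the episode above 0.015 m).
It also fails if it takes over 134 s, if anything falls off the work surface, if the arm or the gripper's body presses on something with over 40 N, if the wrist force passes 120 N, or if a joint passes its speed limit or range.

### The arm

A 6-joint arm with a two-finger parallel gripper is mounted at the origin on the work surface. World frame = base frame: x ahead of the robot, y to its left, z up, the work surface at z = 0. Lengths are in m, angles in degrees, forces in N, time in s.
With the tool pointing down it reaches from about 0.4 to 0.825 m from the base axis. Payload 7 kg.
Tool frame: the origin (TCP) lies on the centre line of the jaws, within the pads' length; the fingertips stand r.tip_reach ahead of it and the grasp point (between the pads) is the TCP (r.tip_reach is the distance from the TCP to the fingertips, in m); z points along the fingers, y is the line along which they close (so a half turn about z gives the same grasp; the last joint's range is limited). The gripper opens to 88 mm and grips with 3 to 60 N. Pads are 19 mm wide; open, the fingers measure 130 mm over their backs; the gripper's body (78 mm by 193 mm) begins 47 mm behind the grasp point.
Start: joints at [-54.654, 20.546, 0.682, 0, -70.136, -16.507], TCP at [0.218, -0.639, 0.246] pointing down, gripper open.
Joint ranges: [-176.03, 176.03], [-82.01, 121.73], [-58.28, 71.71], [-173.87, 95.51], [-174.79, -0.11], [-173.66, 173.66]. Speed limits (degrees/s): [136.94, 136.94, 172.46, 180, 180, 180].

### API

Orientations are given as [roll, pitch, yaw] about the fixed x, y, z axes, in that order (R = Rz(yaw) Ry(pitch) Rx(roll)).
In Python, from plant import sensors, cams, r gives the robot as it stands.
- The arm moves only by the tool drive_tool, never from a script. Its argument "rows" is a list of rows, each an object of numbers: "fingers": the gripper's target within -1 to 1 (fully open at 1, half-way at 0, shut at -1); "x", "y", "z": the shift along the tool's x, y, z in m; "spin": the turn about the tool's z in rad. A call has 1 to 10 rows; each row is the pose to reach, as a shift and turn from the pose commanded when the call began, along the tool's axes at that moment; what a row does not reach only later rows make up. A row lasts 1/8 s, in which the tool goes at most 62.5 mm and 10.7 degrees, less where a joint would pass 70% of its speed; a pose out of reach is approached as far as the arm can. A call with a gripper value outside its range is refused whole. The fingers move at their own pace and stop on an object; "newtons" is the grip in N (left out, the last holds). Time passes only in rows, so rows that repeat a pose let the fingers close. It gives the time, the measured TCP pose, the force, the opening and the grip force at its end, in the units of the state.
- sensors.get_state(): the state, without advancing time (a new reading comes with each control period).
- cams.capture(name): name is "side" or "top" or "wrist"; returns a dict with "pixels" (480x640x3 uint8, red, green, blue), "intrinsics" (3x3 intrinsics, pixels), "k1" (the pictures are not rectified: a ray, as slopes to the right and down, at radius r is drawn at 1 + k1 r^2 times it, then the intrinsics apply), "eye" and "orientation" of the camera in the world; the wrist camera has in their place "T_tool_cam" (4x4, takes a point from camera to tool coordinates, whose origin is the TCP and whose axes are the flange's). Camera axes: x right, y up, looking along -z (the intrinsics and any distortion apply to the point x, -y, -z); pixel columns grow to the right and rows downward; lengths in m; the calibration is good to about 2 mm. A picture is of the moment at which its call begins: read the wrist's pose just before it. There is no depth.
- r.close_job(): hands the job in; it is judged then, once.
The state is a dict: "time_s": time; "joints": joint angles; "qd": joint speeds; "joint_torque": joint torques, N m; "tcp_pos": TCP position; "eef_rot": TCP orientation; "contact_force": force on the tool from outside, world axes, zero at the start; "moment": the same for the moment, N m; "gripper_width": finger opening in m; "gripper_force": force on a finger pad.
Only numpy, scipy, OpenCV 4.12 (cv2) and the standard library are available. Lean on these libraries where they do the work, as an engineer would, in place of code of your own. Each camera call takes 0.05 s, during which the arm holds its last target. There are 200 camera calls.

## Working session

There is one attempt and no reset: what is moved stays moved. The work goes in short steps, Python scripts to look and compute and a tool call to move; the robot and the scene stay as the last step left them, time stands still between calls to the robot, and variables do not carry over. Pictures are saved under pics/ and viewed, at most 16 in all, crops included, and the job is handed in when it is done.

Besides the shell and the picture viewer there is one more tool, called after ">>>" as name(argument=value, ...), one argument or row to a line, values as JSON. drive_tool: Moves the arm, as the interface text tells. Its arguments: {"type":"object","properties":{"rows":{"type":"array"},"newtons":{"type":"number"}},"required":["rows"]}

```bash
mkdir -p pics; ls; cat > h.py <<'E'
import numpy as np,cv2
from scipy.spatial.transform import Rotation as R
from plant import sensors,cams,r
def cap(name,fn=None):
    s=sensors.get_state(); c=cams.capture(name)
    if name=='wrist':
        T=np.eye(4);T[:3,:3]=R.from_euler('xyz',s['eef_rot'],degrees=True).as_matrix();T[:3,3]=s['tcp_pos']
        M=T@np.array(c['T_tool_cam'])
        c['E'],c['Q']=M[:3,3],M[:3,:3]
    else:
        c['E']=np.array(c['eye']); o=np.array(c['orientation'])
        c['Q']=o if o.shape==(3,3) else R.from_euler('xyz',o,degrees=True).as_matrix()
    if fn:
        cv2.imwrite('pics/'+fn+'.png',c['pixels'][:,:,::-1])
        np.savez('pics/'+fn+'.npz',E=c['E'],Q=c['Q'],intrinsics=c['intrinsics'],k1=c['k1'],pixels=c['pixels'])
    return c
def load(fn): return dict(np.load('pics/'+fn+'.npz'))
def w2p(c,P):
    p=(np.atleast_2d(P)-c['E'])@c['Q']; s=np.c_[p[:,0],-p[:,1]]/-p[:,2:]
    s=s*(1+float(c['k1'])*(s**2).sum(1,keepdims=True)); K=np.array(c['intrinsics'])
    return s@K[:2,:2].T+K[:2,2]
def p2w(c,uv,z):
    K=np.array(c['intrinsics']); d=(np.atleast_2d(uv)-K[:2,2])@np.linalg.inv(K[:2,:2]).T; s=d.copy()
    for _ in range(30): s=d/(1+float(c['k1'])*(s**2).sum(1,keepdims=True))
    v=np.c_[s[:,0],-s[:,1],-np.ones(len(s))]@c['Q'].T
    return c['E']+v*((z-c['E'][2])/v[:,2:])
E
python3 - <<'E'
from h import *
s=sensors.get_state();print(s,r.tip_reach)
for n in('top','side'):
    c=cap(n,n);print(n,c['E'],c['Q'].round(3),c['intrinsics'],c['k1'],c['orientation'])
c=cap('wrist','w0');print(c['T_tool_cam'],c['k1'],c['E'])
E
```

```text
pics
{'time_s': 0.0, 'joints': array([-5.46536395e+01,  2.05912257e+01,  6.34867075e-01, -2.07526023e-02,
       -7.01352115e+01, -1.65070716e+01]), 'qd': array([-0.03712938,  0.03275858,  0.04592926, -0.00448098,  0.00525243,
        0.02602128]), 'joint_torque': array([ 9.13797812e-04, -5.82720208e+01,  2.93062913e+01,  6.99699104e+00,
        6.91094989e-03, -1.58930366e-04]), 'tcp_pos': array([ 0.21780858, -0.63842036,  0.24463134]), 'eef_rot': array([ 1.79906660e+02, -7.31597326e-03, -1.61167772e+02]), 'contact_force': array([ 0.01522519, -0.17218535, -0.59828273]), 'moment': array([-0.00949659,  0.02215702,  0.05371058]), 'gripper_force': 0.0, 'gripper_width': 0.08772568570369589} 0.019
top [ 0.39990739 -0.05224745  1.41516452] [[-0.016  0.997 -0.075]
 [-1.    -0.017 -0.015]
 [-0.016  0.075  0.997]] [[520.87572973   0.         318.01229991]
 [  0.         520.87572973 244.85088058]
 [  0.           0.           1.        ]] -0.011432165489062271 [  4.31541443   0.91915301 -90.91633386]
side [0.03635339 0.86363063 0.66800932] [[-0.89   0.249 -0.383]
 [-0.456 -0.439  0.774]
 [ 0.024  0.864  0.504]] [[514.42810969   0.         318.2075309 ]
 [  0.         514.42810969 241.21260221]
 [  0.           0.           1.        ]] 0.04441232335082191 [  59.75642164   -1.40288676 -152.85216156]
[[-1.07417095e-03  9.67441252e-01  2.53093402e-01  6.58893907e-02]
 [ 9.99997499e-01  1.53568339e-03 -1.62594203e-03  3.33560696e-04]
 [-1.96167472e-03  2.53091023e-01 -9.67440482e-01 -1.39531217e-01]
 [ 0.00000000e+00  0.00000000e+00  0.00000000e+00  1.00000000e+00]] -0.07419208675292822 [ 0.15541674 -0.65960418  0.38426985]
```

View pics/top.png

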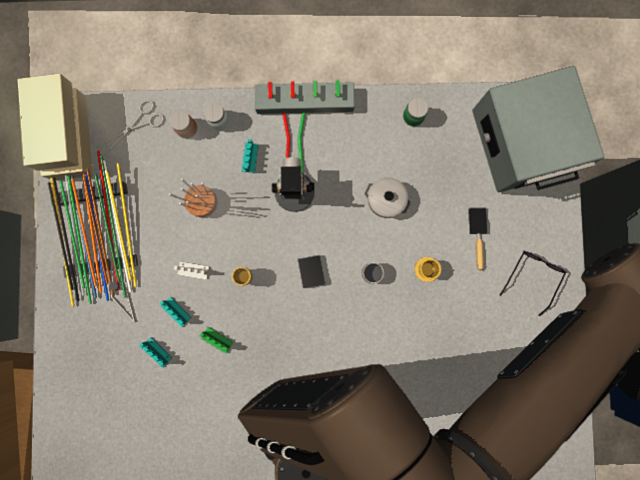

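View pics/side.png

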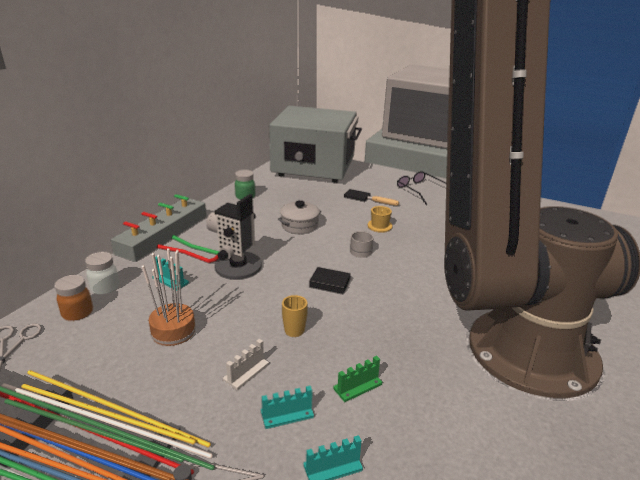

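The top view shows a row of loose things near the seat: white rod rest (193,270), tall mould (242,276), marver (313,271), scrap tin (373,272) and short mould (428,268). Behind them stand the torch (293,190), mandrel stand on the left (198,201) and pot on the right (388,197). What could be mistaken for the targets:
- **Rod rest:** teal (249,156), teal (175,311), teal (155,352) and green (215,340) are look-alikes; the uncoloured one at (193,270) is the target.
- **Moulds:** the tin (373,272) is grey and has no foot. The short mould is the yellow one with a foot (428,268); the tall mould has none (242,276).
- **Marver:** the plain black slab (313,271), not the paddle (478,220).

```bash
python3 - <<'E'
from h import *
c=load('top')
for n,uv,z in [('rest',(193,270),.025),('tall',(242,276),.07),('marver',(313,271.5),.02),('tin',(373,271),.045),('short',(428,268.5),.05),('torchbase',(293,192),.012),('stand',(199,200),.04),('pot',(388,197),.06),('paddle',(479,235),.01)]:
    print(n,p2w(c,uv,z)[0].round(3))
im=c['pixels'][125:305,150:460,::-1]
cv2.imwrite('pics/topc.png',cv2.resize(im,(790,459),interpolation=cv2.INTER_CUBIC))
E
```

```text
rest [0.443 0.304 0.025]
tall [0.424 0.166 0.07 ]
marver [ 0.434 -0.017  0.02 ]
tin [ 0.432 -0.175  0.045]
short [ 0.436 -0.318  0.05 ]
torchbase [0.652 0.034 0.012]
stand [0.63  0.285 0.04 ]
pot [ 0.625 -0.218  0.06 ]
paddle [ 0.525 -0.466  0.01 ]
```

View pics/topc.png

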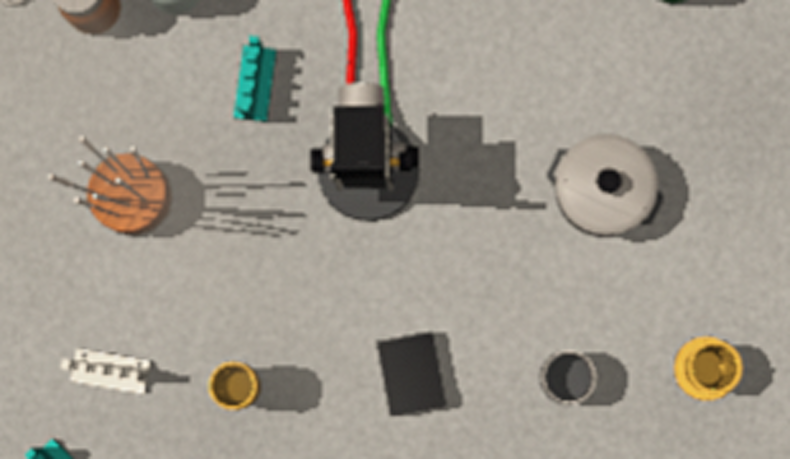

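The crop confirms it: the white notched rest, plain black slab, footed yellow cup and unfooted yellow cup are the targets. The torch base disc is centred near full-image (295,191.5), and the marver is turned about +8.5°. I'm moving above the marver and looking there.

>>> drive_tool(
  rows=[
    {"x":-0.405,"y":0.518,"spin":0.18,"fingers":1},
    {"x":-0.405,"y":0.518,"spin":0.18,"fingers":1},
    {"x":-0.405,"y":0.518,"spin":0.18,"fingers":1},
    {"x":-0.405,"y":0.518,"spin":0.18,"fingers":1},
    {"x":-0.405,"y":0.518,"spin":0.18,"fingers":1},
    {"x":-0.405,"y":0.518,"spin":0.18,"fingers":1},
    {"x":-0.405,"y":0.518,"spin":0.18,"fingers":1},
    {"x":-0.405,"y":0.518,"spin":0.18,"fingers":1},
    {"x":-0.405,"y":0.518,"spin":0.18,"fingers":1},
    {"x":-0.405,"y":0.518,"spin":0.18,"fingers":1},
  ],
)

```text
invalid input
```

>>> drive_tool(
  rows=[
    {"x":-0.03,"y":0.04},
    {"x":-0.03,"y":0.04},
    {"x":-0.03,"y":0.04},
  ],
)

```text
invalid input
```

```bash
cat >> h.py <<'E'
def go(x,y,z,yaw):
    s=sensors.get_state(); m=R.from_euler('xyz',s['eef_rot'],degrees=True).as_matrix()
    d=m.T@(np.array([x,y,z])-s['tcp_pos']); a=s['eef_rot'][2]
    sp=(a-yaw+90)%180-90
    print('t%.1f'%s['time_s'],'tcp',s['tcp_pos'].round(4),'yaw',round(a,2),'-> shift',d.round(4),'spin',round(np.radians(sp),4))
E
python3 - <<'E'
from h import *
cap('wrist','w1');go(.434,-.017,.25,8.5);print(sensors.get_state()['joints'].round(1))
E
```

```text
t0.2 tcp [ 0.2179 -0.6386  0.245 ] yaw -161.16 -> shift [-0.4052  0.5185 -0.0045] spin 0.1804
[-54.7  20.6   0.7  -0.  -70.1 -16.5]
```

View pics/w1.png

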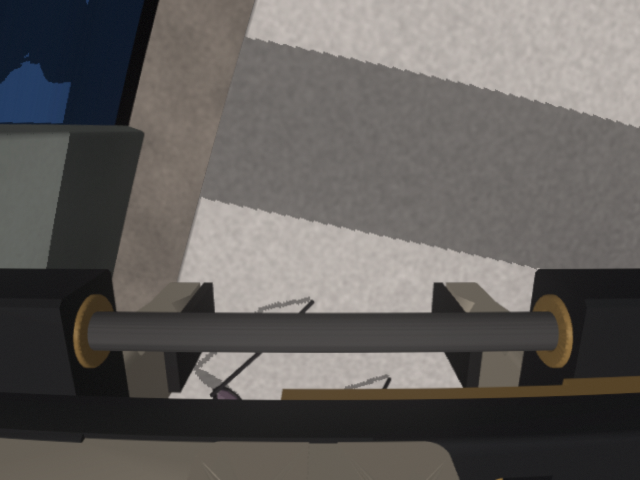

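The call was probably refused for missing keys. This wrist view looks out ahead of the tool's +x (image up = tool +x), so I'll approach with yaw near +8.5° to see the torch.

>>> drive_tool(
  rows=[
    {"x":-0.38,"y":0.48,"z":-0.03,"spin":-1.8,"fingers":1},
    {"x":-0.38,"y":0.48,"z":-0.03,"spin":-1.8,"fingers":1},
    {"x":-0.38,"y":0.48,"z":-0.03,"spin":-1.8,"fingers":1},
    {"x":-0.38,"y":0.48,"z":-0.03,"spin":-1.8,"fingers":1},
    {"x":-0.38,"y":0.48,"z":-0.03,"spin":-1.8,"fingers":1},
    {"x":-0.38,"y":0.48,"z":-0.03,"spin":-1.8,"fingers":1},
    {"x":-0.38,"y":0.48,"z":-0.03,"spin":-1.8,"fingers":1},
    {"x":-0.38,"y":0.48,"z":-0.03,"spin":-1.8,"fingers":1},
    {"x":-0.38,"y":0.48,"z":-0.03,"spin":-1.8,"fingers":1},
    {"x":-0.38,"y":0.48,"z":-0.03,"spin":-1.8,"fingers":1},
  ],
  newtons=20,
)

```text
time_s: 1.45
tcp_pos: [0.4229, -0.0596, 0.2761]
eef_rot: [-179.9, -0.0, -57.7]
contact_force: [1.8, -0.7, -0.3]
gripper_width: 0.0879
gripper_force: 0.0
```

```bash
python3 - <<'E'
from h import *
go(.434,-.017,.28,8.5)
E
```

```text
t1.4 tcp [ 0.4229 -0.0596  0.2761] yaw -57.68 -> shift [-0.03   -0.0322 -0.0039] spin -1.1551
```

>>> drive_tool(
  rows=[
    {"x":-0.03,"y":-0.032,"z":0,"spin":-1.155,"fingers":1},
    {"x":-0.03,"y":-0.032,"z":0,"spin":-1.155,"fingers":1},
    {"x":-0.03,"y":-0.032,"z":0,"spin":-1.155,"fingers":1},
    {"x":-0.03,"y":-0.032,"z":0,"spin":-1.155,"fingers":1},
    {"x":-0.03,"y":-0.032,"z":0,"spin":-1.155,"fingers":1},
    {"x":-0.03,"y":-0.032,"z":0,"spin":-1.155,"fingers":1},
    {"x":-0.03,"y":-0.032,"z":0,"spin":-1.155,"fingers":1},
    {"x":-0.03,"y":-0.032,"z":0,"spin":-1.155,"fingers":1},
  ],
)

```text
time_s: 2.45
tcp_pos: [0.4338, -0.0195, 0.2755]
eef_rot: [-180.0, 0.0, 8.0]
contact_force: [1.1, 0.5, -0.6]
gripper_width: 0.0875
gripper_force: 0.0
```

```bash
python3 - <<'E'
from h import *
c=cap('wrist','w2');go(.434,-.017,.28,8.5);print(c['intrinsics'],w2p(c,[[.434,-.017,.02],[.65,.03,0],[.65,.085,0.],[.65,-.025,0]]))
E
```

```text
t2.5 tcp [ 0.4338 -0.0195  0.2756] yaw 7.96 -> shift [ 0.0006 -0.0024 -0.0044] spin -0.0094
[[423.70619228   0.         322.64775414]
 [  0.         423.70619228 241.04947977]
 [  0.           0.           1.        ]] [[321.73477914 205.96364452]
 [302.7442487  -41.63819954]
 [241.53720454 -49.7409902 ]
 [363.86578111 -32.54497017]]
```

View pics/w2.png

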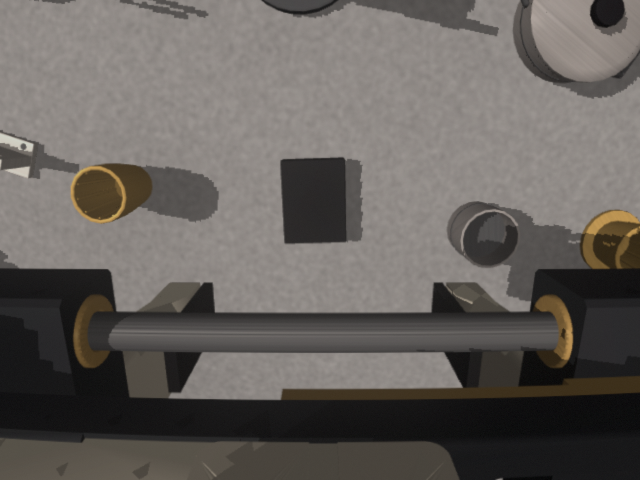

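The wrist view shows the marver top with corners near (281,158), (345,157), (347,242) and (285,243). The tall mould rim is at (99,194), the tin rim at (489,237), and the torch base edge is just at the top, around (305,12).

```bash
python3 - <<'E'
from h import *
c=load('w2')
q=p2w(c,[(281,158),(345,157),(347,242),(285,243)],.02);print(q.round(4));print([np.linalg.norm(q[i]-q[i-1]).round(4) for i in range(4)])
m=q.mean(0);d=q[0]+q[1]-q[2]-q[3];yaw=np.degrees(np.arctan2(d[1],d[0]));print(m,yaw)
print('tall',p2w(c,(99,194),.07),'tin',p2w(c,(489,237),.045),'torchedge',p2w(c,(305,13),.012))
go(*m[:2],.024,yaw)
E
```

```text
[[ 0.4732  0.0262  0.02  ]
 [ 0.4821 -0.0319  0.02  ]
 [ 0.4025 -0.0459  0.02  ]
 [ 0.3933  0.0132  0.02  ]]
[np.float64(0.0809), np.float64(0.0589), np.float64(0.0808), np.float64(0.0598)]
[ 0.43777043 -0.00961157  0.02      ] 9.636207495905726
tall [[0.42765851 0.17019779 0.07      ]] tin [[ 0.4313453  -0.17116805  0.045     ]] torchedge [[0.60136297 0.02102926 0.012     ]]
t2.5 tcp [ 0.4338 -0.0195  0.2756] yaw 7.96 -> shift [ 0.0053 -0.0092  0.2516] spin -0.0292
```

>>> drive_tool(
  rows=[
    {"x":0.005,"y":-0.009,"z":0.06,"spin":-0.029,"fingers":1},
    {"x":0.005,"y":-0.009,"z":0.12,"spin":-0.029,"fingers":1},
    {"x":0.005,"y":-0.009,"z":0.18,"spin":-0.029,"fingers":1},
    {"x":0.005,"y":-0.009,"z":0.23,"spin":-0.029,"fingers":1},
    {"x":0.005,"y":-0.009,"z":0.25,"spin":-0.029,"fingers":1},
    {"x":0.005,"y":-0.009,"z":0.25,"spin":-0.029,"fingers":1},
    {"x":0.005,"y":-0.009,"z":0.25,"spin":-0.029,"fingers":0.2},
    {"x":0.005,"y":-0.009,"z":0.25,"spin":-0.029,"fingers":0.2},
    {"x":0.005,"y":-0.009,"z":0.25,"spin":-0.029,"fingers":0.2},
    {"x":0.005,"y":-0.009,"z":0.25,"spin":-0.029,"fingers":0.2},
  ],
  newtons=25,
)

```text
time_s: 3.75
tcp_pos: [0.438, -0.0096, 0.0264]
eef_rot: [-180.0, -0.1, 9.8]
contact_force: [-1.7, 0.5, 7.2]
gripper_width: 0.0595
gripper_force: 25.0
```

>>> drive_tool(
  rows=[
    {"x":0,"y":0,"z":-0.05,"spin":0.17,"fingers":0.2},
    {"x":0,"y":0,"z":-0.1,"spin":0.17,"fingers":0.2},
    {"x":0,"y":0,"z":-0.38,"spin":0.17,"fingers":0.2},
    {"x":0,"y":0,"z":-0.38,"spin":0.17,"fingers":0.2},
    {"x":0,"y":0,"z":-0.38,"spin":0.17,"fingers":0.2},
    {"x":0,"y":0,"z":-0.38,"spin":0.17,"fingers":0.2},
    {"x":0,"y":0,"z":-0.38,"spin":0.17,"fingers":0.2},
    {"x":0,"y":0,"z":-0.38,"spin":0.17,"fingers":0.2},
    {"x":0,"y":0,"z":-0.38,"spin":0.17,"fingers":0.2},
  ],
)

```text
time_s: 4.88
tcp_pos: [0.4368, -0.0098, 0.4043]
eef_rot: [-180.0, 0.1, 0.1]
contact_force: [0.4, -0.7, -1.8]
gripper_width: 0.0597
gripper_force: 25.0
```

```bash
python3 - <<'E'
from h import *
c=cap('wrist','w3');go(.434,-.017,.28,8.5)
E
```

```text
t4.9 tcp [ 0.4368 -0.0099  0.404 ] yaw 0.07 -> shift [-0.0025  0.0071  0.1241] spin -0.1472
```

View pics/w3.png

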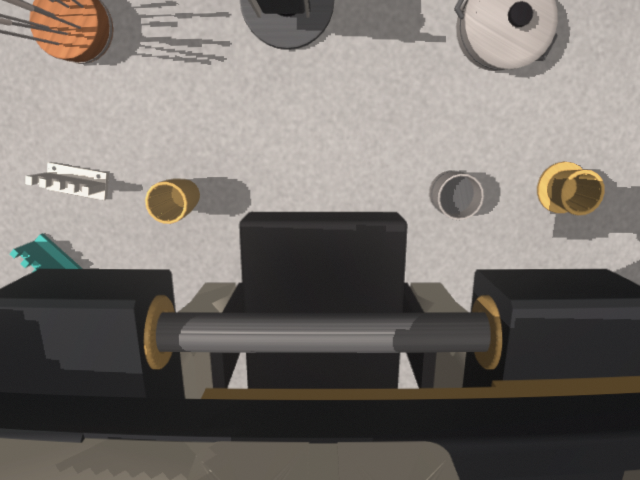

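The view shows the torch base with its bottom at (288,48), rod rest at (68,182), tall mould rim (167,201), tin (459,195), and short mould (570,190). I'll move forward at height to see the torch whole for its heading.

>>> drive_tool(
  rows=[
    {"x":0.1,"y":-0.03,"z":-0.05,"spin":0,"fingers":0.2},
    {"x":0.1,"y":-0.03,"z":-0.05,"spin":0,"fingers":0.2},
    {"x":0.1,"y":-0.03,"z":-0.05,"spin":0,"fingers":0.2},
    {"x":0.1,"y":-0.03,"z":-0.05,"spin":0,"fingers":0.2},
  ],
)

```text
time_s: 5.42
tcp_pos: [0.5373, 0.0204, 0.4536]
eef_rot: [179.9, 0.2, 0.1]
contact_force: [-0.7, -0.2, -2.1]
gripper_width: 0.0599
gripper_force: 25.0
```

```bash
python3 - <<'E'
from h import *
c=cap('wrist','w4');go(.5,.03,.28,0)
E
```

```text
t5.5 tcp [0.5369 0.0201 0.4542] yaw 0.06 -> shift [-0.0364 -0.01    0.1743] spin 0.0011
```

View pics/w4.png

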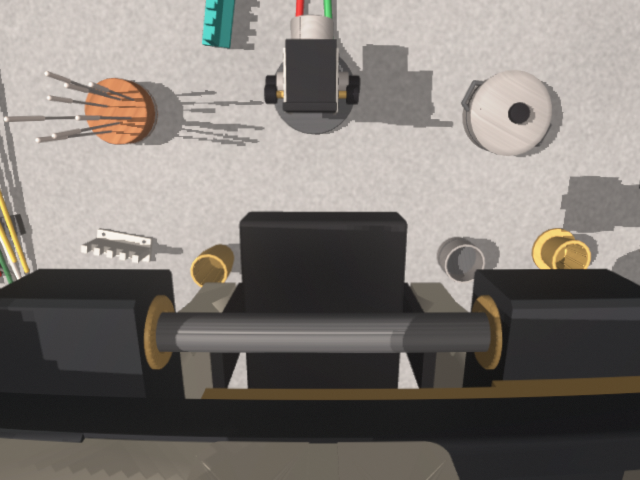

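The torch is whole here: base left/right edges at (277,97) and (354,97), bottom at (315,133). The shelf edges are upright in the image, so its heading is about 0°. The stand disc is at (117,111) and the pot at (511,112).

```bash
python3 - <<'E'
from h import *
c=load('w4')
q=p2w(c,[(277,97),(354,97),(315,133)],.012);print(q.round(4))
from scipy.optimize import least_squares
f=least_squares(lambda p:np.linalg.norm(q[:,:2]-p,axis=1)-.055,[.65,.03]);print('torch',f.x,f.fun)
print('stand',p2w(c,(117,111),.04),'pot',p2w(c,(511,112),.06))
s=p2w(c,[(286,40),(284,110),(337,110),(337,38)],.186);print('shelf',s.round(4))
c3=load('w3');q3=p2w(c3,[(243,18),(331,18),(288,48)],.012);print('w3',least_squares(lambda p:np.linalg.norm(q3[:,:2]-p,axis=1)-.055,[.65,.03]).x)
print('tall',p2w(c3,(167,201),.07),'stand',p2w(load('top'),(199.8,201.1),.04),'torch top',p2w(load('top'),(295.2,191.5),.012))
x,y=f.x;go(x-.115,y,.28,180)
E
```

```text
[[ 0.6488  0.082   0.012 ]
 [ 0.6487 -0.019   0.012 ]
 [ 0.6023  0.0323  0.012 ]]
torch [0.65869643 0.03148281] [-0.00350854 -0.00348992  0.00135375]
stand [[0.63262878 0.28517111 0.04      ]] pot [[ 0.63004222 -0.20944577  0.06      ]]
shelf [[0.6858 0.0548 0.186 ]
 [0.6246 0.0577 0.186 ]
 [0.6246 0.0086 0.186 ]
 [0.6874 0.0091 0.186 ]]
w3 [0.6558997  0.03374001]
tall [[0.42886805 0.16982442 0.07      ]] stand [[0.62689127 0.28266151 0.04      ]] torch top [[0.65300956 0.02840386 0.012     ]]
t5.5 tcp [0.5369 0.0201 0.4542] yaw 0.06 -> shift [ 0.0073 -0.0115  0.1742] spin 0.0011
```

>>> drive_tool(
  rows=[
    {"x":0.005,"y":-0.012,"z":0.05,"spin":1.86,"fingers":0.2},
    {"x":0.005,"y":-0.012,"z":0.05,"spin":1.86,"fingers":0.2},
    {"x":0.005,"y":-0.012,"z":0.05,"spin":1.86,"fingers":0.2},
    {"x":0.005,"y":-0.012,"z":0.05,"spin":1.86,"fingers":0.2},
    {"x":0.005,"y":-0.012,"z":0.05,"spin":1.86,"fingers":0.2},
    {"x":0.005,"y":-0.012,"z":0.05,"spin":1.86,"fingers":0.2},
    {"x":0.005,"y":-0.012,"z":0.05,"spin":1.86,"fingers":0.2},
    {"x":0.005,"y":-0.012,"z":0.05,"spin":1.86,"fingers":0.2},
    {"x":0.005,"y":-0.012,"z":0.05,"spin":1.86,"fingers":0.2},
    {"x":0.005,"y":-0.012,"z":0.05,"spin":1.86,"fingers":0.2},
  ],
)

```text
time_s: 6.72
tcp_pos: [0.5412, 0.0319, 0.4056]
eef_rot: [-180.0, 0.0, -106.8]
contact_force: [-0.4, 0.5, -2.5]
gripper_width: 0.0599
gripper_force: 25.0
```

>>> drive_tool(
  rows=[
    {"x":0,"y":0,"z":0.12,"spin":1.28,"fingers":0.2},
    {"x":0,"y":0,"z":0.12,"spin":1.28,"fingers":0.2},
    {"x":0,"y":0,"z":0.12,"spin":1.28,"fingers":0.2},
    {"x":0,"y":0,"z":0.12,"spin":1.28,"fingers":0.2},
    {"x":0,"y":0,"z":0.12,"spin":1.28,"fingers":0.2},
    {"x":0,"y":0,"z":0.12,"spin":1.28,"fingers":0.2},
    {"x":0,"y":0,"z":0.12,"spin":1.28,"fingers":0.2},
    {"x":0,"y":0,"z":0.12,"spin":1.28,"fingers":0.2},
    {"x":0,"y":0,"z":0.12,"spin":1.28,"fingers":0.2},
  ],
)

```text
time_s: 7.85
tcp_pos: [0.5419, 0.0321, 0.2857]
eef_rot: [180.0, 0.0, -179.6]
contact_force: [0.2, -0.3, -2.2]
gripper_width: 0.0595
gripper_force: 25.0
```

```bash
python3 - <<'E'
from h import *
go(.541,.032,.0264,180)
E
```

```text
t7.8 tcp [0.5419 0.0321 0.2857] yaw -179.64 -> shift [ 1.000e-03 -1.000e-04  2.593e-01] spin 0.0063
```

>>> drive_tool(
  rows=[
    {"x":0.001,"y":0,"z":0.06,"spin":0.006,"fingers":0.2},
    {"x":0.001,"y":0,"z":0.12,"spin":0.006,"fingers":0.2},
    {"x":0.001,"y":0,"z":0.18,"spin":0.006,"fingers":0.2},
    {"x":0.001,"y":0,"z":0.23,"spin":0.006,"fingers":0.2},
    {"x":0.001,"y":0,"z":0.25,"spin":0.006,"fingers":0.2},
    {"x":0.001,"y":0,"z":0.255,"spin":0.006,"fingers":0.2},
    {"x":0.001,"y":0,"z":0.259,"spin":0.006,"fingers":0.2},
    {"x":0.001,"y":0,"z":0.259,"spin":0.006,"fingers":0.2},
    {"x":0.001,"y":0,"z":0.259,"spin":0.006,"fingers":0.8},
    {"x":0.001,"y":0,"z":0.259,"spin":0.006,"fingers":0.8},
  ],
)

```text
time_s: 9.1
tcp_pos: [0.5421, 0.0325, 0.0275]
eef_rot: [180.0, 0.1, 179.8]
contact_force: [0.3, -0.0, -0.0]
gripper_width: 0.0743
gripper_force: 0.0
```

>>> drive_tool(
  rows=[
    {"x":0,"y":0,"z":-0.01,"spin":0,"fingers":0.8},
    {"x":0,"y":0,"z":-0.06,"spin":0,"fingers":1},
    {"x":0,"y":0,"z":-0.12,"spin":0,"fingers":1},
    {"x":0,"y":0,"z":-0.18,"spin":0,"fingers":1},
    {"x":0.0,"y":0,"z":-0.22,"spin":0,"fingers":1},
    {"x":0.05,"y":0.0,"z":-0.22,"spin":0,"fingers":1},
    {"x":0.1,"y":0,"z":-0.22,"spin":0,"fingers":1},
  ],
)

```text
time_s: 9.98
tcp_pos: [0.4404, 0.0324, 0.2475]
eef_rot: [180.0, 0.1, 179.8]
contact_force: [-0.3, 0.9, 0.4]
gripper_width: 0.0875
gripper_force: 0.0
```

```bash
python3 - <<'E'
from h import *
c3=load('w3'); c4=load('w4')
# short mould rim: fit guesses from both views
print('short w3',p2w(c3,(581,192),.05),'foot',p2w(c3,(566,188),.003),'w4',p2w(c4,(571,255),.05))
print('rest plate w3',p2w(c3,[(48,165),(107,174)],.008),'bar top',p2w(c3,[(27,180),(107,193)],.05))
go(.436,-.318,.25,180)
cap('top','top2')
E
```

```text
short w3 [[ 0.43766897 -0.31860048  0.05      ]] foot [[ 0.43616043 -0.32650035  0.003     ]] w4 [[ 0.4435401  -0.31911696  0.05      ]]
rest plate w3 [[0.46702912 0.34801332 0.008     ]
 [0.45424766 0.26918832 0.008     ]] bar top [[0.45265865 0.35015031 0.05      ]
 [0.43571474 0.2501277  0.05      ]]
t10.0 tcp [0.4404 0.0324 0.2475] yaw 179.77 -> shift [ 0.003  -0.3505 -0.0028] spin -0.004
```

>>> drive_tool(
  rows=[
    {"x":0.003,"y":-0.351,"z":0,"spin":0,"fingers":1},
    {"x":0.003,"y":-0.351,"z":0,"spin":0,"fingers":1},
    {"x":0.003,"y":-0.351,"z":0,"spin":0,"fingers":1},
    {"x":0.003,"y":-0.351,"z":0,"spin":0,"fingers":1},
    {"x":0.003,"y":-0.351,"z":0,"spin":0,"fingers":1},
    {"x":0.003,"y":-0.351,"z":0,"spin":0,"fingers":1},
    {"x":0.003,"y":-0.351,"z":0,"spin":0,"fingers":1},
  ],
)

```text
time_s: 10.9
tcp_pos: [0.4367, -0.3207, 0.2467]
eef_rot: [-180.0, -0.0, 179.6]
contact_force: [0.3, 0.9, -0.2]
gripper_width: 0.0878
gripper_force: 0.0
```

```bash
python3 - <<'E'
from h import *
c=cap('wrist','w5');go(.438,-.319,.045,180)
hsv=cv2.cvtColor(c['pixels'],cv2.COLOR_RGB2HSV)
m=cv2.inRange(hsv,(15,110,60),(35,255,255));m[270:]=0
n,l,st,ce=cv2.connectedComponentsWithStats(m)
for i in range(1,n):
    if st[i,4]>300: print(st[i],ce[i])
t=np.linspace(0,2*np.pi,60)
im=c['pixels'][:,:,::-1].copy()
for X in [(.438,-.319)]:
  for rad,z,col in((.034,0.003,(255,0,0)),(.0285,.05,(0,0,255))):
    for p in w2p(c,np.c_[X[0]+rad*np.cos(t),X[1]+rad*np.sin(t),0*t+z]): cv2.circle(im,tuple(int(v) for v in p),0,col,-1)
cv2.imwrite('pics/w5o.png',cv2.resize(im[60:270,180:460],(800,600)))
E
```

```text
t10.9 tcp [ 0.4367 -0.3194  0.2468] yaw 179.66 -> shift [-0.0013  0.0004  0.2018] spin -0.0059
[ 284  170   74   79 4569] [320.43904574 208.58678048]
[158 209  22  61 948] [168.15822785 239.93776371]
```

View pics/w5o.png

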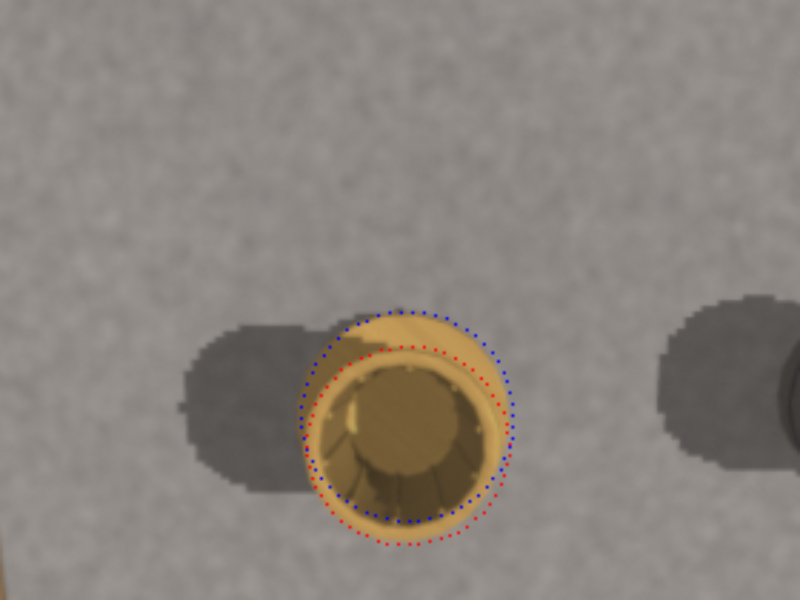

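The overlaid outlines (foot and rim at (0.438,-0.319)) lie within about 2 mm of the short mould, so I'll grip it here.

>>> drive_tool(
  rows=[
    {"x":-0.001,"y":-0.001,"z":0.06,"spin":0,"fingers":1},
    {"x":-0.001,"y":-0.001,"z":0.12,"spin":0,"fingers":1},
    {"x":-0.001,"y":-0.001,"z":0.17,"spin":0,"fingers":1},
    {"x":-0.001,"y":-0.001,"z":0.2,"spin":0,"fingers":1},
    {"x":-0.001,"y":-0.001,"z":0.202,"spin":0,"fingers":1},
    {"x":-0.001,"y":-0.001,"z":0.202,"spin":0,"fingers":0.1},
    {"x":-0.001,"y":-0.001,"z":0.202,"spin":0,"fingers":0.1},
    {"x":-0.001,"y":-0.001,"z":0.202,"spin":0,"fingers":0.1},
    {"x":-0.001,"y":-0.001,"z":0.202,"spin":0,"fingers":0.1},
    {"x":-0.001,"y":-0.001,"z":0.202,"spin":0,"fingers":0.1},
  ],
  newtons=25,
)

```text
time_s: 12.2
tcp_pos: [0.4393, -0.32, 0.0458]
eef_rot: [-179.9, 0.1, 179.8]
contact_force: [-0.3, -0.1, 6.8]
gripper_width: 0.0555
gripper_force: 25.0
```

>>> drive_tool(
  rows=[
    {"x":0,"y":0,"z":-0.02,"spin":0,"fingers":0.1},
    {"x":0,"y":0,"z":-0.06,"spin":0,"fingers":0.1},
    {"x":0,"y":0,"z":-0.12,"spin":0,"fingers":0.1},
    {"x":0,"y":0.05,"z":-0.15,"spin":0,"fingers":0.1},
    {"x":-0.05,"y":0.1,"z":-0.15,"spin":0,"fingers":0.1},
    {"x":-0.1,"y":0.15,"z":-0.15,"spin":0,"fingers":0.1},
    {"x":-0.1,"y":0.2,"z":-0.15,"spin":0,"fingers":0.1},
    {"x":-0.1,"y":0.23,"z":-0.15,"spin":0,"fingers":0.1},
    {"x":-0.1,"y":0.23,"z":-0.15,"spin":0,"fingers":0.1},
  ],
)

```text
time_s: 13.32
tcp_pos: [0.5386, -0.0875, 0.194]
eef_rot: [180.0, -0.1, 180.0]
contact_force: [-0.2, -0.6, -3.5]
gripper_width: 0.0551
gripper_force: 25.0
```

```bash
python3 - <<'E'
from h import *
go(.541,-.052,.047,180)
c=cap('wrist','w6')
im=c['pixels'][:,:,::-1].copy()
a=np.array([[-.04,-.03],[.04,-.03],[.04,.03],[-.04,.03]])
for X,col in(((.541,.032),(0,0,255)),):
  p=w2p(c,np.c_[a+X,np.full(4,.02)]);cv2.polylines(im,[p.astype(np.int32)],True,col)
cv2.imwrite('pics/w6o.png',im)
E
```

```text
t13.3 tcp [ 0.5386 -0.0875  0.194 ] yaw 179.97 -> shift [-0.0026  0.0354  0.147 ] spin -0.0006
```

View pics/w6o.png

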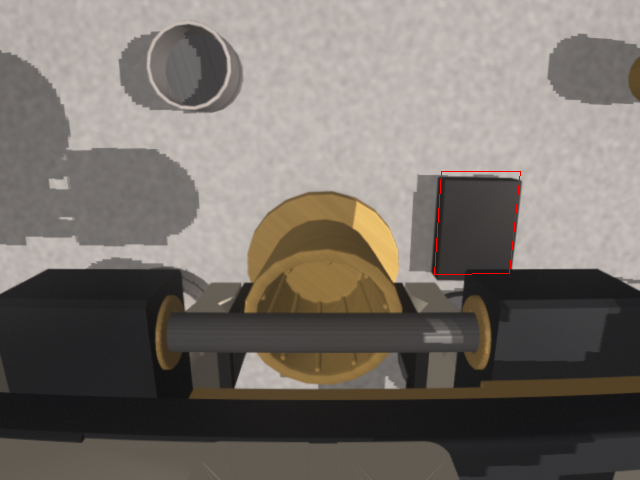

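The tin is at (189,66) and the marver at (478,225), matching its expected outline to about 3 mm; the short mould is held upright. I'm placing it now.

>>> drive_tool(
  rows=[
    {"x":-0.004,"y":0.0355,"z":0.03,"spin":0,"fingers":0.1},
    {"x":-0.004,"y":0.0355,"z":0.07,"spin":0,"fingers":0.1},
    {"x":-0.004,"y":0.0355,"z":0.11,"spin":0,"fingers":0.1},
    {"x":-0.004,"y":0.0355,"z":0.135,"spin":0,"fingers":0.1},
    {"x":-0.004,"y":0.0355,"z":0.142,"spin":0,"fingers":0.1},
    {"x":-0.004,"y":0.0355,"z":0.1475,"spin":0,"fingers":0.1},
    {"x":-0.004,"y":0.0355,"z":0.1475,"spin":0,"fingers":0.1},
    {"x":-0.004,"y":0.0355,"z":0.1475,"spin":0,"fingers":0.1},
  ],
)

```text
time_s: 14.38
tcp_pos: [0.5425, -0.0553, 0.049]
eef_rot: [-180.0, -0.0, 179.8]
contact_force: [-7.5, -2.9, 9.2]
gripper_width: 0.0552
gripper_force: 25.0
```

>>> drive_tool(
  rows=[
    {"x":0,"y":0,"z":0,"spin":0,"fingers":0.7},
    {"x":0,"y":0,"z":0,"spin":0,"fingers":0.7},
    {"x":0,"y":0,"z":0,"spin":0,"fingers":0.7},
    {"x":0,"y":0,"z":-0.04,"spin":0,"fingers":0.7},
    {"x":0,"y":0,"z":-0.1,"spin":0,"fingers":0.7},
    {"x":0,"y":0,"z":-0.16,"spin":0,"fingers":0.8},
    {"x":0,"y":0,"z":-0.2,"spin":0,"fingers":1},
    {"x":0,"y":0,"z":-0.2,"spin":0,"fingers":1},
  ],
)

```text
time_s: 15.38
tcp_pos: [0.5452, -0.0539, 0.2511]
eef_rot: [179.9, 0.4, 179.8]
contact_force: [-0.5, -0.5, -1.1]
gripper_width: 0.0872
gripper_force: 0.0
```

```bash
cat >> h.py <<'E'
def yel(c,x0,x1,y0,y1):
    # yellow mask in box
    hsv=cv2.cvtColor(c['pixels'],cv2.COLOR_RGB2HSV); m=cv2.inRange(hsv,(12,90,40),(35,255,255))
    k=np.zeros_like(m);k[y0:y1,x0:x1]=m[y0:y1,x0:x1]; return k
def sil(c,X,parts,shape=(480,640)):
    m=np.zeros(shape,np.uint8); t=np.linspace(0,2*np.pi,60)
    for (r0,z0,r1,z1) in parts:
        P=np.vstack([np.c_[X[0]+r*np.cos(t),X[1]+r*np.sin(t),0*t+z] for r,z in((r0,z0),(r1,z1))])
        cv2.fillConvexPoly(m,cv2.convexHull((w2p(c,P)*16).astype(np.int32)),255,shift=4)
    return m
SHORT=[(.034,0,.034,.006),(.023,.006,.0285,.05)]
TALL=[(.0198,0,.0246,.04),(.0246,.04,.0246,.07)]
def fit(c,k,X,parts):
    from scipy.optimize import minimize
    kk=cv2.GaussianBlur(k,(0,0),2).astype(float)
    f=lambda X:np.abs(cv2.GaussianBlur(sil(c,X,parts),(0,0),2)-kk).sum()/255
    o=minimize(f,X,method='Nelder-Mead',options=dict(initial_simplex=[X,np.add(X,(.008,0)),np.add(X,(0,.008))],xatol=1e-4))
    return o.x,o.fun,(k>0).sum()
E
python3 - <<'E'
from h import *
go(.428,.17,.25,180)
c=cap('wrist','w7')
m=yel(c,200,450,100,270);cv2.imwrite('pics/m.png',m)
print(fit(c,m,(.543,-.052),SHORT))
im=c['pixels'][:,:,::-1].copy()
print(w2p(c,[[.543,-.052,.05]]))
cv2.imwrite('pics/w7o.png',im)
E
```

```text
t15.4 tcp [ 0.5452 -0.0539  0.2511] yaw 179.85 -> shift [0.1178 0.2236 0.0005] spin -0.0027
(array([ 0.53366598, -0.05396354]), np.float64(285.89019607843136), np.int64(4526))
[[322.88007848 209.6888993 ]]
```

View pics/w7o.png

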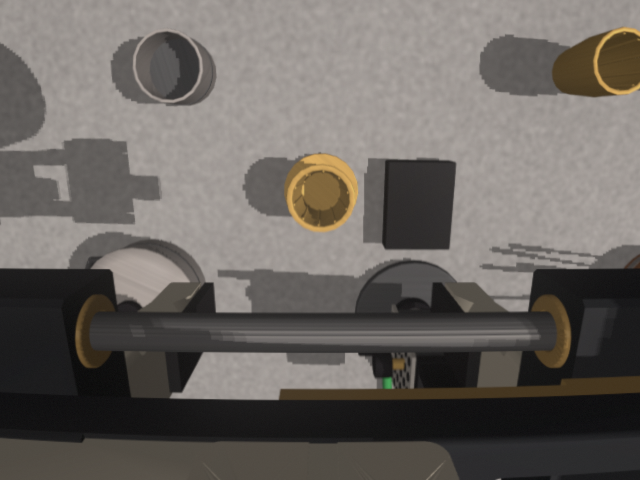

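The short mould stands upright at rim (320,195), the marver at (419,204), and the tin (170,66) is undisturbed. The tall mould rim is at (622,60). Next I'm checking the geometry between them.

```bash
python3 - <<'E'
from h import *
c=load('w7')
q=p2w(c,[(386,159),(456,161),(450,248),(383,248)],.02);print(q.round(4),q.mean(0))
print('torch front edge',p2w(c,[(405,261)],.012))
m=yel(c,200,450,100,270)
X,f,n=fit(c,m,(.534,-.054),SHORT)
ov=cv2.addWeighted(m,.5,sil(c,X,SHORT),.5,0)
print('rim only',p2w(c,[(321.5,192)],.05))
s=cap('side','s2');ms=yel(s,280,400,200,330)
n,l,st,ce=cv2.connectedComponentsWithStats(ms);print([(st[i],ce[i]) for i in range(1,n) if st[i,4]>150])
t=cap('top','t2');mt=yel(t,295,360,190,290)
for cc,mm in((s,ms),(t,mt)):
    print(fit(cc,mm,(.534,-.054),SHORT), fit(cc,mm,(.543,-.052),SHORT)[0])
E
```

```text
[[0.5044 0.0028 0.02  ]
 [0.506  0.0641 0.02  ]
 [0.5847 0.0644 0.02  ]
 [0.5843 0.0027 0.02  ]] [0.5448428  0.03348492 0.02      ]
torch front edge [[0.59945938 0.02508387 0.012     ]]
rim only [[ 0.52848772 -0.05306093  0.05      ]]
[(array([288, 240,  28,  31, 693], dtype=int32), array([301.21067821, 255.25974026])), (array([282, 295,  26,  35, 796], dtype=int32), array([294.03643216, 312.27261307]))]
(array([ 0.53410094, -0.05301463]), np.float64(949.0), np.int64(1571)) [ 0.53430127 -0.05293115]
(array([ 0.53366863, -0.05622951]), np.float64(929.0588235294117), np.int64(1093)) [ 0.53337753 -0.0571652 ]
```

The marver is at (0.545, 0.033), square, and about 110 mm before the torch. The short mould is at (0.534,-0.054), 11 mm out of level. That is inside the limit but tight, so I'll take it lightly and slide it about 10 mm forward.

>>> drive_tool(
  rows=[
    {"x":0.011,"y":0,"z":0.06,"spin":0,"fingers":1},
    {"x":0.011,"y":0,"z":0.12,"spin":0,"fingers":0.9},
    {"x":0.011,"y":0,"z":0.17,"spin":0,"fingers":0.8},
    {"x":0.011,"y":0,"z":0.2,"spin":0,"fingers":0.7},
    {"x":0.011,"y":0,"z":0.204,"spin":0,"fingers":0.7},
    {"x":0.011,"y":0,"z":0.204,"spin":0,"fingers":0.1},
    {"x":0.011,"y":0,"z":0.204,"spin":0,"fingers":0.1},
    {"x":0.011,"y":0,"z":0.204,"spin":0,"fingers":0.1},
    {"x":0.006,"y":0,"z":0.204,"spin":0,"fingers":0.1},
    {"x":0.001,"y":0,"z":0.204,"spin":0,"fingers":0.1},
  ],
  newtons=6,
)

```text
time_s: 16.77
tcp_pos: [0.5409, -0.0545, 0.0437]
eef_rot: [-180.0, -0.1, 179.8]
contact_force: [-6.4, -0.8, 7.0]
gripper_width: 0.0562
gripper_force: 6.0
```

>>> drive_tool(
  rows=[
    {"x":0,"y":0,"z":0,"spin":0,"fingers":0.1},
    {"x":0,"y":0,"z":0,"spin":0,"fingers":0.7},
    {"x":0,"y":0,"z":0,"spin":0,"fingers":0.7},
    {"x":0,"y":0,"z":0,"spin":0,"fingers":0.7},
    {"x":0,"y":0,"z":-0.05,"spin":0,"fingers":0.7},
    {"x":0,"y":0,"z":-0.11,"spin":0,"fingers":0.8},
    {"x":0,"y":0,"z":-0.17,"spin":0,"fingers":1},
    {"x":0,"y":0,"z":-0.204,"spin":0,"fingers":1},
    {"x":0,"y":0,"z":-0.204,"spin":0,"fingers":1},
  ],
)

```text
time_s: 17.9
tcp_pos: [0.5438, -0.054, 0.2504]
eef_rot: [179.9, 0.4, 179.8]
contact_force: [0.4, -0.7, -1.1]
gripper_width: 0.0877
gripper_force: 0.0
```

```bash
python3 - <<'E'
from h import *
c=cap('wrist','w8');go(.428,.17,.25,180)
m=yel(c,200,450,100,270);print(fit(c,m,(.544,-.054),SHORT))
print(fit(load('w2'),yel(load('w2'),60,160,150,240),(.428,.17),TALL))
# marver darkness bbox
g=c['pixels'].max(2);k=((g<55)*255).astype(np.uint8);k[255:]=0;k[:140]=0
n,l,st,ce=cv2.connectedComponentsWithStats(k)
for i in range(1,n):
    if st[i,4]>2000:
        b=cv2.minAreaRect(np.argwhere(l==i)[:,::-1].astype(np.float32));print(b,p2w(c,[b[0]],.02))
E
```

```text
t17.9 tcp [ 0.5427 -0.054   0.2482] yaw 179.82 -> shift [ 0.1154  0.2236 -0.0019] spin -0.0032
(array([ 0.54116068, -0.05296262]), np.float64(289.9137254901961), np.int64(4547))
(array([0.4268663 , 0.17129632]), np.float64(267.93333333333334), np.int64(3718))
((417.4842224121094, 206.16921997070312), (68.21559143066406, 88.99325561523438), 2.1610796451568604) [[0.54404089 0.03204519 0.02      ]]
```

>>> drive_tool(
  rows=[
    {"x":0.116,"y":0.224,"z":0,"spin":0,"fingers":1},
    {"x":0.116,"y":0.224,"z":0,"spin":0,"fingers":1},
    {"x":0.116,"y":0.224,"z":0,"spin":0,"fingers":1},
    {"x":0.116,"y":0.224,"z":0,"spin":0,"fingers":1},
    {"x":0.116,"y":0.224,"z":0,"spin":0,"fingers":1},
    {"x":0.116,"y":0.224,"z":0,"spin":0,"fingers":1},
  ],
)

```text
time_s: 18.7
tcp_pos: [0.4264, 0.1702, 0.2461]
eef_rot: [-179.9, -0.1, 179.9]
contact_force: [0.7, 0.6, 0.4]
gripper_width: 0.0876
gripper_force: 0.0
```

```bash
python3 - <<'E'
from h import *
c=cap('wrist','w9')
X,f,n=fit(c,yel(c,230,420,100,270),(.427,.171),TALL);print(X,f,n)
go(*X,.057,180)
E
```

```text
[0.42763428 0.17040137] 228.91764705882352 3308
t18.8 tcp [0.4267 0.1696 0.2461] yaw 179.82 -> shift [-0.0012  0.0011  0.1891] spin -0.0031
```

>>> drive_tool(
  rows=[
    {"x":-0.001,"y":0.001,"z":0.06,"spin":0,"fingers":1},
    {"x":-0.001,"y":0.001,"z":0.12,"spin":0,"fingers":1},
    {"x":-0.001,"y":0.001,"z":0.16,"spin":0,"fingers":1},
    {"x":-0.001,"y":0.001,"z":0.185,"spin":0,"fingers":1},
    {"x":-0.001,"y":0.001,"z":0.189,"spin":0,"fingers":0.4},
    {"x":-0.001,"y":0.001,"z":0.189,"spin":0,"fingers":-0.1},
    {"x":-0.001,"y":0.001,"z":0.189,"spin":0,"fingers":-0.1},
    {"x":-0.001,"y":0.001,"z":0.189,"spin":0,"fingers":-0.1},
    {"x":-0.001,"y":0.001,"z":0.189,"spin":0,"fingers":-0.1},
    {"x":-0.001,"y":0.001,"z":0.189,"spin":0,"fingers":-0.1},
  ],
  newtons=12,
)

```text
time_s: 20.0
tcp_pos: [0.4283, 0.1713, 0.0588]
eef_rot: [180.0, 0.1, 179.8]
contact_force: [0.3, -2.8, 7.0]
gripper_width: 0.0498
gripper_force: 12.0
```

>>> drive_tool(
  rows=[
    {"x":0,"y":0,"z":-0.02,"spin":0,"fingers":-0.1},
    {"x":0,"y":0,"z":-0.06,"spin":0,"fingers":-0.1},
    {"x":0,"y":0,"z":-0.12,"spin":0,"fingers":-0.1},
    {"x":-0.03,"y":-0.05,"z":-0.14,"spin":0,"fingers":-0.1},
    {"x":-0.06,"y":-0.1,"z":-0.14,"spin":0,"fingers":-0.1},
    {"x":-0.09,"y":-0.15,"z":-0.14,"spin":0,"fingers":-0.1},
    {"x":-0.113,"y":-0.2,"z":-0.14,"spin":0,"fingers":-0.1},
    {"x":-0.113,"y":-0.224,"z":-0.14,"spin":0,"fingers":-0.1},
    {"x":-0.113,"y":-0.224,"z":-0.14,"spin":0,"fingers":-0.1},
  ],
)

```text
time_s: 21.12
tcp_pos: [0.5396, -0.0547, 0.1972]
eef_rot: [180.0, -0.1, 179.6]
contact_force: [0.7, 0.4, -2.6]
gripper_width: 0.0494
gripper_force: 12.0
```

```bash
python3 - <<'E'
from h import *
c=cap('wrist','w10'); s=cap('side','s3')
go(.541,-.053,.2,180)
im=c['pixels'][:,:,::-1].copy()
X=sensors.get_state()['tcp_pos']; z0=X[2]-.057
t=np.linspace(0,2*np.pi,60)
def ring(c,im,X,r_,z,col):
    cv2.polylines(im,[w2p(c,np.c_[X[0]+r_*np.cos(t),X[1]+r_*np.sin(t),0*t+z]).astype(np.int32)],True,col)
ring(c,im,X,.0198,z0,(0,0,255));ring(c,im,X,.0246,z0+.07,(255,0,0));ring(c,im,(.541,-.053),.0285,.05,(0,255,0));ring(c,im,(.541,-.053),.034,.003,(0,255,0))
si=s['pixels'][:,:,::-1].copy()
ring(s,si,X,.0198,z0,(0,0,255));ring(s,si,X,.0246,z0+.07,(255,0,0));ring(s,si,(.541,-.053),.0285,.05,(0,255,0));ring(s,si,(.541,-.053),.034,.003,(0,255,0))
out=np.hstack([cv2.resize(im[100:400,180:480],(400,400)),cv2.resize(si[130:330,210:410],(400,400),interpolation=cv2.INTER_NEAREST)])
cv2.imwrite('pics/w10o.png',out)
E
```

```text
t21.2 tcp [ 0.5398 -0.0531  0.1977] yaw 179.77 -> shift [-0.0012  0.0001 -0.0023] spin -0.004
```

View pics/w10o.png

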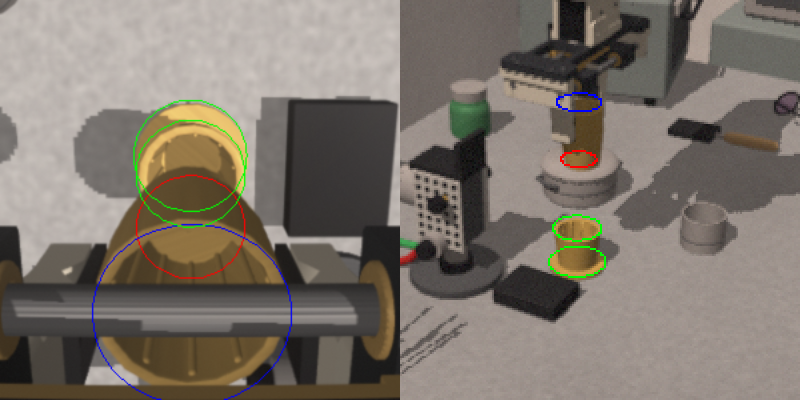

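The picture shows the tall mould hanging straight over the short one. The short one's rings fit at left (190,165) and right (578,245). The tall one seems offset a few mm seatwards of the TCP, so I'll quantify that from the image profile.

```bash
python3 - <<'E'
from h import *
c=load('w10'); p=c['pixels']
print('col',[(r_,*p[r_,320:326].mean(0).astype(int)) for r_ in range(206,282,3)])
print('below rod',[(r_,*p[r_,320:326].mean(0).astype(int)) for r_ in range(352,396,4)])
X=np.array([.5398,-.0531,.1977]);z0=X[2]-.057
t=np.linspace(0,2*np.pi,200)
for dx in(0,-.002,-.004):
    o=[]
    for r_,z in((.0198,z0),(.0246,z0+.07)):
        q=w2p(c,np.c_[X[0]+dx+r_*np.cos(t),X[1]+r_*np.sin(t),0*t+z]);o+= [q[:,1].min().round(1),q[:,1].max().round(1),q[:,0].min().round(1),q[:,0].max().round(1)]
    print(dx,o)
# wrist-camera horizontal extents of tall
hsv=cv2.cvtColor(p,cv2.COLOR_RGB2HSV)
for r_ in (230,240,250,260,268):
    k=np.where((hsv[r_,:,1]>90)&(hsv[r_,:,0]>8)&(hsv[r_,:,0]<35))[0];k=k[(k>220)&(k<420)];print(r_,k.min(),k.max())
E
```

```text
col [(206, np.int64(150), np.int64(120), np.int64(71)), (209, np.int64(150), np.int64(120), np.int64(70)), (212, np.int64(153), np.int64(122), np.int64(71)), (215, np.int64(152), np.int64(121), np.int64(71)), (218, np.int64(152), np.int64(121), np.int64(70)), (221, np.int64(153), np.int64(121), np.int64(71)), (224, np.int64(135), np.int64(107), np.int64(63)), (227, np.int64(88), np.int64(71), np.int64(43)), (230, np.int64(88), np.int64(71), np.int64(43)), (233, np.int64(88), np.int64(71), np.int64(43)), (236, np.int64(88), np.int64(71), np.int64(43)), (239, np.int64(89), np.int64(71), np.int64(42)), (242, np.int64(89), np.int64(71), np.int64(42)), (245, np.int64(89), np.int64(71), np.int64(42)), (248, np.int64(89), np.int64(72), np.int64(43)), (251, np.int64(89), np.int64(72), np.int64(42)), (254, np.int64(89), np.int64(71), np.int64(42)), (257, np.int64(90), np.int64(72), np.int64(42)), (260, np.int64(90), np.int64(72), np.int64(42)), (263, np.int64(95), np.int64(76), np.int64(44)), (266, np.int64(150), np.int64(119), np.int64(68)), (269, np.int64(142), np.int64(112), np.int64(64)),
[... 593 characters left out ...]
, np.int64(59)), (384, np.int64(93), np.int64(74), np.int64(43)), (388, np.int64(131), np.int64(104), np.int64(60)), (392, np.int64(83), np.int64(66), np.int64(40))]
0 [np.float64(231.8), np.float64(308.9), np.float64(282.7), np.float64(363.9), np.float64(268.3), np.float64(403.4), np.float64(249.3), np.float64(398.8)]
-0.002 [np.float64(227.7), np.float64(305.2), np.float64(282.6), np.float64(364.0), np.float64(262.2), np.float64(398.5), np.float64(249.0), np.float64(399.1)]
-0.004 [np.float64(223.6), np.float64(301.5), np.float64(282.5), np.float64(364.1), np.float64(256.0), np.float64(393.5), np.float64(248.7), np.float64(399.4)]
230 283 363
240 285 362
250 282 362
260 275 370
268 270 376
```

```bash
python3 - <<'E'
from h import *
s=load('s3'); hsv=cv2.cvtColor(s['pixels'],cv2.COLOR_RGB2HSV)
m=cv2.inRange(hsv,(12,90,30),(35,255,255))
for r_ in list(range(178,218,3))+list(range(238,268,4)):
    k=np.where(m[r_,270:330])[0]+270; print(r_,(k.min(),k.max()) if len(k) else None,end=' ')
from scipy.optimize import minimize
X=np.array([.5398,-.0531]);z0=.1977-.0588
def S(X,z): return sil(s,X,[(a,b+z,c_,d+z) for a,b,c_,d in TALL])
for dx in(0,-.003):
  for dz in (0,-.006):
    q=S((X[0]+dx,X[1]),z0+dz);print('\n',dx,dz,[(r_,np.where(q[r_])[0].min(),np.where(q[r_])[0].max()) for r_ in range(184,222,3) if q[r_].any()])
q=sil(s,(.541,-.053),SHORT);print([(r_,np.where(q[r_])[0].min(),np.where(q[r_])[0].max()) for r_ in range(238,268,4)])
E
```

```text
178 (np.int64(302), np.int64(302)) 181 (np.int64(298), np.int64(310)) 184 (np.int64(298), np.int64(311)) 187 (np.int64(298), np.int64(311)) 190 (np.int64(297), np.int64(310)) 193 (np.int64(298), np.int64(310)) 196 (np.int64(298), np.int64(310)) 199 (np.int64(297), np.int64(310)) 202 (np.int64(291), np.int64(309)) 205 (np.int64(292), np.int64(309)) 208 (np.int64(292), np.int64(309)) 211 (np.int64(293), np.int64(308)) 214 (np.int64(295), np.int64(304)) 217 None 238 None 242 (np.int64(287), np.int64(308)) 246 (np.int64(287), np.int64(309)) 250 (np.int64(288), np.int64(309)) 254 (np.int64(288), np.int64(308)) 258 (np.int64(285), np.int64(311)) 262 (np.int64(285), np.int64(312)) 266 (np.int64(286), np.int64(309)) 
 0 0 [(184, np.int64(288), np.int64(311)), (187, np.int64(288), np.int64(311)), (190, np.int64(288), np.int64(311)), (193, np.int64(288), np.int64(311)), (196, np.int64(289), np.int64(310)), (199, np.int64(289), np.int64(310)), (202, np.int64(290), np.int64(309)), (205, np.int64(290), np.int64(309)), (208, np.int64(290), np.int64(309)), (211, np.int64(291), np.int64(308)), (214,
[... 964 characters left out ...]
7, np.int64(290), np.int64(312)), (190, np.int64(290), np.int64(312)), (193, np.int64(290), np.int64(312)), (196, np.int64(290), np.int64(312)), (199, np.int64(290), np.int64(311)), (202, np.int64(290), np.int64(311)), (205, np.int64(291), np.int64(311)), (208, np.int64(291), np.int64(310)), (211, np.int64(291), np.int64(310)), (214, np.int64(292), np.int64(309)), (217, np.int64(298), np.int64(304))]
[(238, np.int64(294), np.int64(304)), (242, np.int64(287), np.int64(310)), (246, np.int64(287), np.int64(310)), (250, np.int64(287), np.int64(310)), (254, np.int64(288), np.int64(309)), (258, np.int64(285), np.int64(312)), (262, np.int64(284), np.int64(313)), (266, np.int64(286), np.int64(311))]
```

The side view agrees: the tall mould lies on the TCP axis, its underside 58.8 mm below the TCP, so seating is expected at a TCP z of about 0.080. I'm lowering to just inside the bore and watching the force.

>>> drive_tool(
  rows=[
    {"x":-0.0015,"y":0,"z":0.04,"spin":0,"fingers":-0.1},
    {"x":-0.0015,"y":0,"z":0.07,"spin":0,"fingers":-0.1},
    {"x":-0.0015,"y":0,"z":0.082,"spin":0,"fingers":-0.1},
    {"x":-0.0015,"y":0,"z":0.086,"spin":0,"fingers":-0.1},
    {"x":-0.0015,"y":0,"z":0.09,"spin":0,"fingers":-0.1},
    {"x":-0.0015,"y":0,"z":0.094,"spin":0,"fingers":-0.1},
    {"x":-0.0015,"y":0,"z":0.097,"spin":0,"fingers":-0.1},
    {"x":-0.0015,"y":0,"z":0.1,"spin":0,"fingers":-0.1},
    {"x":-0.0015,"y":0,"z":0.1,"spin":0,"fingers":-0.1},
    {"x":-0.0015,"y":0,"z":0.1,"spin":0,"fingers":-0.1},
  ],
)

```text
time_s: 22.48
tcp_pos: [0.5419, -0.0532, 0.0982]
eef_rot: [180.0, 0.0, 179.8]
contact_force: [1.9, 0.8, -0.8]
gripper_width: 0.0496
gripper_force: 12.0
```

```bash
python3 - <<'E'
from h import *
c=cap('wrist','w11'); s=cap('side','s4'); print(sensors.get_state()['tcp_pos'],sensors.get_state()['contact_force'])
cv2.imwrite('pics/w11o.png',np.hstack([cv2.resize(c['pixels'][100:400,180:480,::-1],(400,400)),cv2.resize(s['pixels'][200:280,260:340,::-1],(400,400),interpolation=cv2.INTER_CUBIC)]))
E
```

```text
[ 0.54189251 -0.05317116  0.09821279] [ 2.0100385  -0.09567185 -1.69052396]
```

View pics/w11o.png

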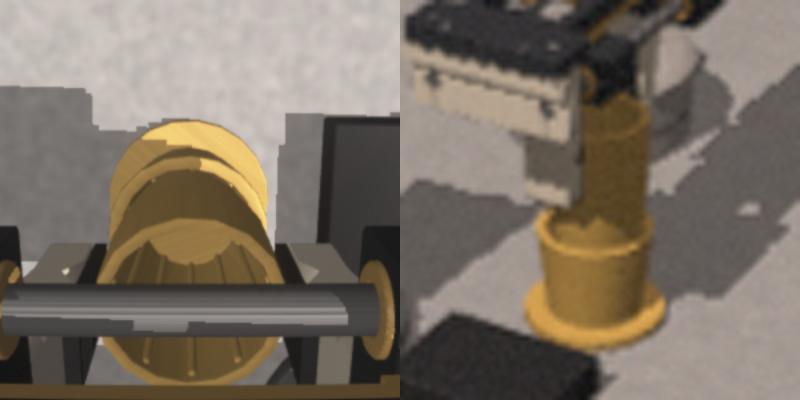

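The tall mould's lower end is inside the bore: left panel (190,200), right panel (597,215). Only about 2 N of side force acts on it, so I'll go on down slowly.

>>> drive_tool(
  rows=[
    {"x":0,"y":0,"z":0.002,"spin":0,"fingers":-0.1},
    {"x":0,"y":0,"z":0.004,"spin":0,"fingers":-0.1},
    {"x":0,"y":0,"z":0.006,"spin":0,"fingers":-0.1},
    {"x":0,"y":0,"z":0.008,"spin":0,"fingers":-0.1},
    {"x":0,"y":0,"z":0.01,"spin":0,"fingers":-0.1},
    {"x":0,"y":0,"z":0.011,"spin":0,"fingers":-0.1},
    {"x":0,"y":0,"z":0.011,"spin":0,"fingers":-0.1},
    {"x":0,"y":0,"z":0.011,"spin":0,"fingers":-0.1},
  ],
)

```text
time_s: 23.58
tcp_pos: [0.5412, -0.0532, 0.0868]
eef_rot: [180.0, -0.1, 179.8]
contact_force: [3.1, -1.4, -1.4]
gripper_width: 0.0492
gripper_force: 12.0
```

>>> drive_tool(
  rows=[
    {"x":-0.0007,"y":0,"z":0.001,"spin":0,"fingers":-0.1},
    {"x":-0.0007,"y":0,"z":0.002,"spin":0,"fingers":-0.1},
    {"x":-0.0007,"y":0,"z":0.003,"spin":0,"fingers":-0.1},
    {"x":-0.0007,"y":0,"z":0.004,"spin":0,"fingers":-0.1},
    {"x":-0.0007,"y":0,"z":0.004,"spin":0,"fingers":-0.1},
  ],
)

```text
time_s: 24.2
tcp_pos: [0.542, -0.0533, 0.0828]
eef_rot: [-180.0, -0.0, 179.8]
contact_force: [0.9, -0.6, -2.7]
gripper_width: 0.0495
gripper_force: 12.0
```

>>> drive_tool(
  rows=[
    {"x":0,"y":0,"z":0.0005,"spin":0,"fingers":-0.1},
    {"x":0,"y":0,"z":0.001,"spin":0,"fingers":-0.1},
    {"x":0,"y":0,"z":0.0015,"spin":0,"fingers":-0.1},
    {"x":0,"y":0,"z":0.0015,"spin":0,"fingers":-0.1},
  ],
)

```text
time_s: 24.7
tcp_pos: [0.5423, -0.0533, 0.0815]
eef_rot: [-180.0, -0.0, 179.8]
contact_force: [0.3, -1.7, -1.1]
gripper_width: 0.0497
gripper_force: 12.0
```

```bash
python3 - <<'E'
from h import *
import numpy as np
for _ in range(3):
    cams.capture('wrist'); s=sensors.get_state();print(s['tcp_pos'].round(4),s['contact_force'].round(1))
E
```

```text
[ 0.5423 -0.0533  0.0815] [ 0.7 -1.9 -1.3]
[ 0.5423 -0.0533  0.0815] [ 0.8 -1.2 -1.3]
[ 0.5423 -0.0533  0.0815] [ 1.5 -1.2 -0.9]
```

>>> drive_tool(
  rows=[
    {"x":0,"y":0,"z":0.0005,"spin":0,"fingers":-0.1},
    {"x":0,"y":0,"z":0.001,"spin":0,"fingers":-0.1},
    {"x":0,"y":0,"z":0.001,"spin":0,"fingers":-0.1},
  ],
)

```text
time_s: 25.22
tcp_pos: [0.5423, -0.0533, 0.0808]
eef_rot: [-180.0, -0.0, 179.8]
contact_force: [-0.8, -2.6, 3.5]
gripper_width: 0.0498
gripper_force: 12.0
```

The force changed sign to +3.5 N, so the mould has taken its seat. I'm releasing it and lifting clear.

>>> drive_tool(
  rows=[
    {"x":0,"y":0,"z":0,"spin":0,"fingers":0.2},
    {"x":0,"y":0,"z":0,"spin":0,"fingers":0.5},
    {"x":0,"y":0,"z":0,"spin":0,"fingers":0.7},
    {"x":0,"y":0,"z":0,"spin":0,"fingers":0.7},
    {"x":0,"y":0,"z":-0.05,"spin":0,"fingers":0.7},
    {"x":0,"y":0,"z":-0.11,"spin":0,"fingers":0.7},
    {"x":0,"y":0,"z":-0.17,"spin":0,"fingers":1},
    {"x":0,"y":0,"z":-0.17,"spin":0,"fingers":1},
  ],
)

```text
time_s: 26.22
tcp_pos: [0.5449, -0.053, 0.2561]
eef_rot: [179.9, 0.6, 179.9]
contact_force: [-0.2, 0.5, -1.4]
gripper_width: 0.0861
gripper_force: 0.0
```

```bash
python3 - <<'E'
from h import *
c=cap('wrist','w12'); s=cap('side','s5'); t=cap('top','t5')
im=c['pixels'][:,:,::-1].copy()
q=np.linspace(0,2*np.pi,60)
def ring(c,im,X,r_,z,col):
    cv2.polylines(im,[w2p(c,np.c_[X[0]+r_*np.cos(q),X[1]+r_*np.sin(q),0*q+z]).astype(np.int32)],True,col)
for X in[(.5415,-.053)]:
    ring(c,im,X,.034,.003,(0,255,0));ring(c,im,X,.0246,.091,(255,0,0))
cv2.imwrite('pics/w12o.png',np.hstack([cv2.resize(im[100:300,220:420],(400,400)),cv2.resize(s['pixels'][190:290,250:350,::-1],(400,400),interpolation=cv2.INTER_CUBIC)]))
# rod rest: white in top image
hsv=cv2.cvtColor(t['pixels'],cv2.COLOR_RGB2HSV);m=cv2.inRange(hsv,(0,0,190),(179,60,255));k=np.zeros_like(m);k[250:290,165:225]=m[250:290,165:225]
b=cv2.minAreaRect(np.argwhere(k>0)[:,::-1].astype(np.float32));print(b,p2w(t,[b[0]],.03))
go(.447,.304,.25,90)
print(sensors.get_state()['joints'].round(1))
E
```

```text
((174.5, 274.0), (30.0, 19.0), 90.0) [[0.43333693 0.35274596 0.03      ]]
t26.4 tcp [ 0.5418 -0.0531  0.2499] yaw 179.8 -> shift [9.600e-02 3.568e-01 2.000e-04] spin 1.5674
[  15.     8.1  -15.4   -0.   -66.5 -105.2]
```

View pics/w12o.png

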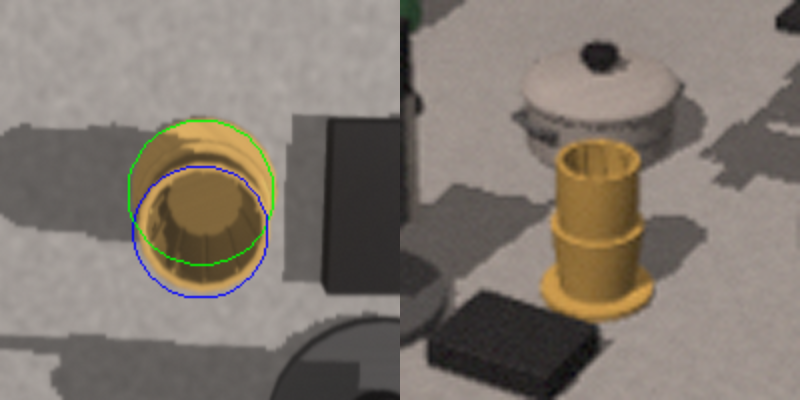

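The tall mould sits upright and centred in the short one: the blue rim ring matches at (202,230) and the side panel shows a clean stack at (597,230). Next is the rod rest, with tool yaw about -99°.

>>> drive_tool(
  rows=[
    {"x":0.1,"y":0.36,"z":0,"spin":-1.414,"fingers":1},
    {"x":0.1,"y":0.36,"z":0,"spin":-1.414,"fingers":1},
    {"x":0.1,"y":0.36,"z":0,"spin":-1.414,"fingers":1},
    {"x":0.1,"y":0.36,"z":0,"spin":-1.414,"fingers":1},
    {"x":0.1,"y":0.36,"z":0,"spin":-1.414,"fingers":1},
    {"x":0.1,"y":0.36,"z":0,"spin":-1.414,"fingers":1},
    {"x":0.1,"y":0.36,"z":0,"spin":-1.414,"fingers":1},
    {"x":0.1,"y":0.36,"z":0,"spin":-1.414,"fingers":1},
    {"x":0.1,"y":0.36,"z":0,"spin":-1.414,"fingers":1},
  ],
)

```text
time_s: 27.5
tcp_pos: [0.4429, 0.3068, 0.2488]
eef_rot: [179.9, -0.2, -99.2]
contact_force: [-0.2, 0.8, 0.4]
gripper_width: 0.0879
gripper_force: 0.0
```

```bash
python3 - <<'E'
from h import *
c=cap('wrist','w13');go(.443,.31,.25,-99.2)
im=c['pixels'][:,:,::-1].copy()
def box(X,yaw,hx,hy,z,col):
    a=np.radians(yaw);M=np.array([[np.cos(a),-np.sin(a)],[np.sin(a),np.cos(a)]])
    P=np.array([[-hx,-hy],[hx,-hy],[hx,hy],[-hx,hy]])@M.T+X
    cv2.polylines(im,[w2p(c,np.c_[P,np.full(4,z)]).astype(np.int32)],True,col)
box((.443,.31),-9.2,.018,.04,.008,(0,0,255));box((.443,.31),-9.2,.005,.04,.05,(255,0,0))
cv2.imwrite('pics/w13o.png',cv2.resize(im[60:300,160:480],(800,600)))
E
```

```text
t27.6 tcp [0.4431 0.3067 0.2492] yaw -99.3 -> shift [-0.0032  0.0007 -0.0008] spin -0.0018
```

View pics/w13o.png

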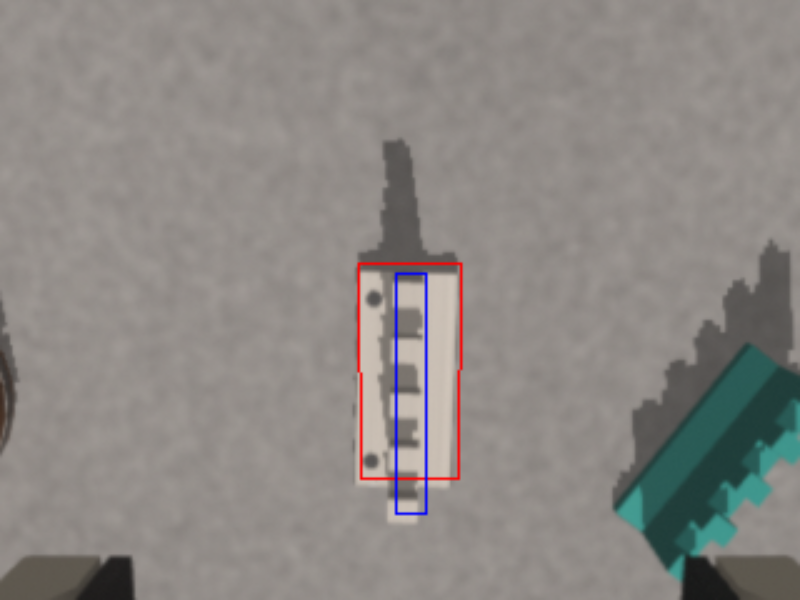

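The rest shows about 3 mm lower and 1 mm left of my outline, centred near (0.4445, 0.313) at -9°. The teal look-alike at (700,450) lies 77 mm off, so I'll descend with the fingers narrowed and grip 8 mm towards the stand end of the bar.

>>> drive_tool(
  rows=[
    {"x":-0.0146,"y":-0.001,"z":0.06,"spin":0,"fingers":0.3},
    {"x":-0.0146,"y":-0.001,"z":0.12,"spin":0,"fingers":0.3},
    {"x":-0.0146,"y":-0.001,"z":0.16,"spin":0,"fingers":0.3},
    {"x":-0.0146,"y":-0.001,"z":0.2,"spin":0,"fingers":0.3},
    {"x":-0.0146,"y":-0.001,"z":0.215,"spin":0,"fingers":0.3},
    {"x":-0.0146,"y":-0.001,"z":0.215,"spin":0,"fingers":-0.4},
    {"x":-0.0146,"y":-0.001,"z":0.215,"spin":0,"fingers":-1},
    {"x":-0.0146,"y":-0.001,"z":0.215,"spin":0,"fingers":-1},
    {"x":-0.0146,"y":-0.001,"z":0.215,"spin":0,"fingers":-1},
    {"x":-0.0146,"y":-0.001,"z":0.215,"spin":0,"fingers":-1},
  ],
  newtons=35,
)

```text
time_s: 28.8
tcp_pos: [0.447, 0.3216, 0.0361]
eef_rot: [-180.0, 0.0, -99.2]
contact_force: [-1.0, 0.0, 0.0]
gripper_width: 0.0127
gripper_force: 0.0
```

>>> drive_tool(
  rows=[
    {"x":0,"y":0,"z":0,"spin":0,"fingers":-1},
    {"x":0,"y":0,"z":-0.02,"spin":0,"fingers":-1},
    {"x":0,"y":0,"z":-0.08,"spin":0,"fingers":-1},
    {"x":0,"y":0,"z":-0.14,"spin":0,"fingers":-1},
    {"x":0,"y":0,"z":-0.2,"spin":0,"fingers":-1},
    {"x":0,"y":0,"z":-0.25,"spin":0,"fingers":-1},
    {"x":0,"y":0,"z":-0.25,"spin":0,"fingers":-1},
  ],
)

```text
time_s: 29.68
tcp_pos: [0.4481, 0.3226, 0.2898]
eef_rot: [-179.8, 0.4, -99.2]
contact_force: [-0.2, -0.3, -3.7]
gripper_width: 0.0097
gripper_force: 34.9
```

```bash
python3 - <<'E'
from h import *
go(.643,.169,.285,-90)
E
```

```text
t29.7 tcp [0.4481 0.3226 0.2898] yaw -99.15 -> shift [ 0.1206 -0.2169  0.0049] spin -0.1598
```

>>> drive_tool(
  rows=[
    {"x":0.121,"y":-0.217,"z":0,"spin":-0.16,"fingers":-1},
    {"x":0.121,"y":-0.217,"z":0,"spin":-0.16,"fingers":-1},
    {"x":0.121,"y":-0.217,"z":0,"spin":-0.16,"fingers":-1},
    {"x":0.121,"y":-0.217,"z":0,"spin":-0.16,"fingers":-1},
    {"x":0.121,"y":-0.217,"z":0,"spin":-0.16,"fingers":-1},
    {"x":0.121,"y":-0.217,"z":0,"spin":-0.16,"fingers":-1},
    {"x":0.121,"y":-0.217,"z":0,"spin":-0.16,"fingers":-1},
  ],
)

```text
time_s: 30.55
tcp_pos: [0.6409, 0.1681, 0.285]
eef_rot: [179.9, -0.0, -89.9]
contact_force: [0.2, 0.2, -2.8]
gripper_width: 0.0092
gripper_force: 34.9
```

```bash
python3 - <<'E'
from h import *
go(.643,.168,.037,-90)
cap('top','t6');cap('side','s6');cap('wrist','w14')
E
```

```text
t30.6 tcp [0.6409 0.1681 0.285 ] yaw -89.94 -> shift [ 0.     -0.0023  0.248 ] spin 0.001
```

>>> drive_tool(
  rows=[
    {"x":0,"y":-0.002,"z":0.05,"spin":0,"fingers":-1},
    {"x":0,"y":-0.002,"z":0.1,"spin":0,"fingers":-1},
    {"x":0,"y":-0.002,"z":0.15,"spin":0,"fingers":-1},
    {"x":0,"y":-0.002,"z":0.19,"spin":0,"fingers":-1},
    {"x":0,"y":-0.002,"z":0.22,"spin":0,"fingers":-1},
    {"x":0,"y":-0.002,"z":0.235,"spin":0,"fingers":-1},
    {"x":0,"y":-0.002,"z":0.242,"spin":0,"fingers":-1},
    {"x":0,"y":-0.002,"z":0.245,"spin":0,"fingers":-1},
    {"x":0,"y":-0.002,"z":0.245,"spin":0,"fingers":-1},
  ],
)

```text
time_s: 31.82
tcp_pos: [0.6444, 0.1676, 0.0416]
eef_rot: [-179.9, 0.0, -90.0]
contact_force: [-0.3, 0.2, -2.7]
gripper_width: 0.0095
gripper_force: 34.9
```

>>> drive_tool(
  rows=[
    {"x":0,"y":0,"z":0.002,"spin":0,"fingers":-1},
    {"x":0,"y":0,"z":0.0035,"spin":0,"fingers":-1},
    {"x":0,"y":0,"z":0.005,"spin":0,"fingers":-1},
    {"x":0,"y":0,"z":0.005,"spin":0,"fingers":-1},
  ],
)

```text
time_s: 32.33
tcp_pos: [0.6439, 0.1673, 0.036]
eef_rot: [-180.0, 0.0, -90.0]
contact_force: [-2.0, -0.0, 2.6]
gripper_width: 0.0098
gripper_force: 34.9
```

It has touched down; I'm releasing and rising.

>>> drive_tool(
  rows=[
    {"x":0,"y":0,"z":0,"spin":0,"fingers":0},
    {"x":0,"y":0,"z":0,"spin":0,"fingers":0},
    {"x":0,"y":0,"z":0,"spin":0,"fingers":0},
    {"x":0,"y":0,"z":-0.04,"spin":0,"fingers":0},
    {"x":0,"y":0,"z":-0.1,"spin":0,"fingers":0},
    {"x":0,"y":0,"z":-0.16,"spin":0,"fingers":0},
    {"x":0,"y":0,"z":-0.22,"spin":0,"fingers":0},
    {"x":0,"y":0,"z":-0.28,"spin":0,"fingers":0},
    {"x":0,"y":0,"z":-0.34,"spin":0,"fingers":0},
    {"x":0,"y":0,"z":-0.34,"spin":0,"fingers":0},
  ],
)

```text
time_s: 33.58
tcp_pos: [0.6455, 0.1675, 0.3822]
eef_rot: [-179.5, 0.2, -90.0]
contact_force: [0.5, 0.5, -1.3]
gripper_width: 0.0438
gripper_force: 0.0
```

```bash
python3 - <<'E'
from h import *
c=cap('wrist','w15');s=cap('side','s7');cap('top','t7');st=sensors.get_state();print(st['tcp_pos'],st['eef_rot'])
im=c['pixels'][:,:,::-1].copy()
q=np.linspace(0,2*np.pi,60)
def poly(P,col): cv2.polylines(im,[w2p(c,P).astype(np.int32)],True,col)
def ring(X,r_,z,col): poly(np.c_[X[0]+r_*np.cos(q),X[1]+r_*np.sin(q),0*q+z],col)
ring((.655,.032),.055,.012,(0,255,0));ring((.632,.285),.042,.04,(0,255,0))
ring((.5415,-.053),.034,.003,(0,255,0));ring((.5415,-.053),.0246,.091,(255,0,0))
for X,hx,hy,z,col in(((.644,.1595),.018,.04,.008,(0,0,255)),((.644,.1595),.005,.04,.05,(255,0,0)),((.544,.0325),.04,.03,.02,(0,0,255))):
    poly(np.array([[-hx,-hy,0],[hx,-hy,0],[hx,hy,0],[-hx,hy,0]])+np.array([*X,z]),col)
cv2.imwrite('pics/w15o.png',np.hstack([cv2.resize(im[:300,80:640],(448,240)),cv2.resize(s['pixels'][140:380,130:480,::-1],(350,240))]))
cv2.imwrite('pics/fin.png',np.vstack([cv2.resize(im[:300],(640,300)),s['pixels'][120:400,:,::-1]]))
E
```

```text
[0.64339683 0.16735535 0.37481645] [ 1.79938231e+02  1.83905494e-03 -9.00012410e+01]
```

View pics/fin.png

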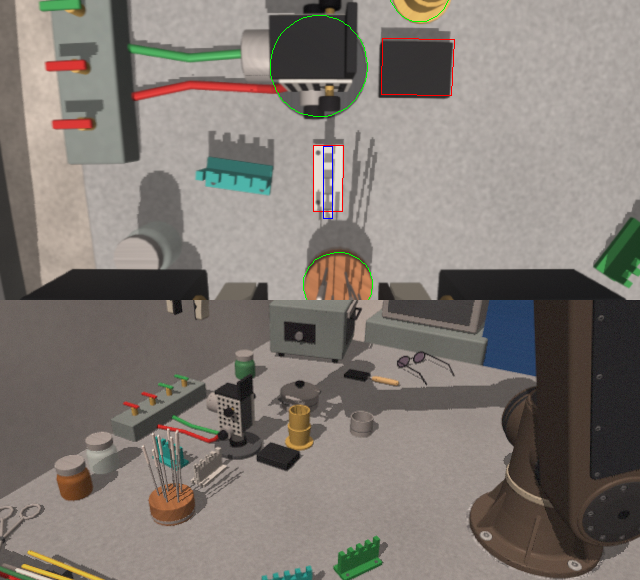

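The final view shows everything on its outline: rest (328,180) midway between torch and stand, marver (415,68) square before the torch, and the moulds stacked (299,425 below). The tin and paddle have not moved and the arm is clear, so I'm handing in.

```bash
python3 -c "
from plant import r
print(r.close_job())"
```

```text
the job is handed in; nothing more can be done
None
```

The bench is set out as asked and handed in at about 34 s. The last camera views showed the marver, rod rest and both stacked moulds in place and the tin and paddle where they lay; the hand-in gave no verdict.

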